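Load a drying pot with vials and close its keyed lid

ROBOT

A 6-joint arm with a two-finger parallel gripper is mounted at the origin on a cart in front of the work surface, level with it; the furniture and walls round the work are solid. World frame = base frame: x ahead of the robot, y to its left, z up, the work surface at z = 0. Lengths are in m, angles in rad, forces in N, time in s.
With the tool pointing down it reaches from about 0.375 to 0.975 m from the base axis. Payload 3.8 kg.
Tool frame: the origin (TCP) lies at the very end of the fingers, on their centre line; the grasp point (between the pads) lies 19 mm behind it; z points along the fingers, y is the line along which they close (so a half turn about z gives the same grasp; the last joint's range is limited). The gripper opens to 85 mm and grips with 20 to 120 N. Pads are 22 mm wide; open, the fingers measure 114 mm over their backs; the gripper's body (76 mm by 85 mm) begins 54 mm behind the grasp point. The pads swing forward as they close: fully open they stand 13 mm farther back than shut.
Start: joints at [1.312, 0.264, 1.604, -0, 1.274, -0.037], TCP at [0.148, 0.658, 0.231] pointing down, gripper open.
Joint ranges: [-2.63, 2.63], [-0.94, 2.18], [0.31, 2.57], [-1.31, 4.45], [0, 2.66], [-2.55, 2.55]. Speed limits (rad/s): [2.57, 2.57, 3.14, 3.14, 3.14, 3.14].

INTERFACE

Orientations are given as a rotation vector (axis times angle).
In Python, from workcell import * gives the robot as it stands.
- The arm moves only by the shell command python3 -m crank 'ROWS' [OPENING] [FORCE]. ROWS is JSON, a list that holds one entry, the list of rows, each a list of 6 numbers: the shift along the tool's x, y, z in cm, then the turn, a rotation vector about the tool's x, y, z in rad. In form: [[[dx, dy, dz, ax, ay, az], ...]]. A call has 1 to 8 rows; each row shifts and turns the commanded pose from where the row before left it, along the tool's axes as they then stand; what a row does not reach is not made up. A row lasts 1/12 s, in which the tool goes at most 41.7 mm and 7.16 degrees, less where a joint would pass 70% of its speed; a pose out of reach is approached as far as the arm can. A call with a gripper value outside its range is refused whole. OPENING is the finger opening in cm, from 0 to 8.54, set as the call begins (- or left out, the last holds). The fingers move at their own pace and stop on an object; FORCE is the grip in N (left out, the last holds). Time passes only in rows, so rows that do not move let the fingers close. It gives the time, the measured TCP pose, the force, the opening and the grip force at its end, in the units of the state.
- read_state(): the state, without advancing time (a new reading comes with each control period).
- read_camera(name): name is "side" or "top" or "wrist"; returns the picture (480x640x3 uint8, blue, green, red); there is no depth.
- camera_model(name): a dict with "camera_matrix" (3x3 intrinsics, pixels), "R" (3x3) and "t" (3): a world point X has camera coordinates R X + t. Camera axes: x right, y down, z forward; pixel columns grow to the right and rows downward; lengths in m; the calibration is good to about 2 mm. A picture is of the moment at which its call begins: read the wrist's pose just before it. camera_model takes no time and is no camera call; for the wrist camera it gives the pose at the moment of the call.
- finish_job(): hands the job in; it is judged then, once.
The state is a dict: "time": time; "q": joint angles; "joint_vel": joint speeds; "joint_torque": joint torques, N m; "tool_pos": TCP position; "tcp_rot": TCP orientation; "wrist_force": force on the tool from outside, world axes, zero at the start; "torque": the same for the moment, N m; "width": opening from 0.0 (shut) to 1.0 (fully open); "grip_force": force on a finger pad.
Only numpy, scipy, OpenCV 4.12 (cv2) and the standard library are available. Lean on these libraries where they do the work, as an engineer would, in place of code of your own. Each camera call takes 0.05 s, during which the arm holds its last target. There are 200 camera calls.

TASK

Clear the drying pot by lifting the spent cartridge out onto the cork mat, then put every yellow-capped vial that is there into the pot, each resting on its floor. Then close it: set the lid on the rim with its main key at least 3 cm to one side of the main notch, turn it on the rim until the keys drop into their notches, and make sure it is fully home and level. Leave the sample cup and the porcelain crucible where they stand, and let go of everything.

Things in the scene. Friction and masses are not known exactly. Their poses are not given: they have to be found in the camera images.
- pot_mouth (a point): Drying pot, fixed: round aluminium pot, 160 mm outside and 140 mm inside diameter, 50 mm high, floor 5 mm thick. The point is the centre of its mouth, level with the rim; z up; the main notch lies on its -x side.
- pot_notch (a point): Main notch of the pot's rim: mid-wall, 75 mm from the axis, level with the rim. Three notches, each 20 mm wide and 9 mm deep, go right through the 10 mm wall: this one and two more, 130 and 230 degrees counter-clockwise of it seen from above. So the lid fits one way round only.
- lid_handle (a point): Centre of the bar handle of the pot's lid (white plastic, loose, about 0.3 kg, starting right way up on the worktop, this point then 36 mm high). z up, x along the bar, main key on the -x side. Bar 70 mm long, 14 mm wide, 36 mm high (18 mm below to 18 mm above the point). Set on the pot with keys out of the notches, the lid rides level with this point 32 mm above the rim.
- lid_flange (a point): Centre of the underside of the lid's flange, 24 mm below the handle's centre. Flange 160 mm in diameter, 6 mm thick. Below it a spigot, 136 mm in diameter and 12 mm deep, its lower 6 mm bevelled, which keeps the lid centred in the pot (2 mm play) even while it rides on its keys. Home, the flange lies on the rim.
- lid_key (a point): Main key of the lid, at its lower face, 75 mm from the lid's axis, under the raised pointer rib on top. The lid has three keys, each 14 mm wide, hanging 8 mm below the flange's edge, spaced like the notches (3 mm play either side in them). Lined up and held loosely or let go, the lid drops 8 mm into the notches by its own weight.
- cartridge_mid (a point): Centre of the spent drying cartridge: a perforated steel puck 44 mm in diameter and 24 mm high, 0.09 kg, lying flat on the pot's floor at the start. It blocks the pot.
- mat_top (a point): Centre of the top of the cork mat, 110 x 110 mm, 5 mm thick, fixed on the worktop.
- vial_1_mid (a point): Centre of a small capped vial, 23 mm in diameter and 23 mm high (yellow ribbed cap above, clear glass below), 12 g, standing on the worktop at the start; z along its axis. Absent in some runs.
- vial_2_mid (a point): Centre of a small capped vial, 23 mm in diameter and 23 mm high (yellow ribbed cap above, clear glass below), 12 g, standing on the worktop at the start; z along its axis. Absent in some runs.
- vial_3_mid (a point): Centre of a small capped vial, 23 mm in diameter and 23 mm high (yellow ribbed cap above, clear glass below), 12 g, standing on the worktop at the start; z along its axis. Absent in some runs.
- vial_4_mid (a point): Centre of a small capped vial, 23 mm in diameter and 23 mm high (yellow ribbed cap above, clear glass below), 12 g, standing on the worktop at the start; z along its axis. Absent in some runs.
- vial_5_mid (a point): Centre of a small capped vial, 23 mm in diameter and 23 mm high (yellow ribbed cap above, clear glass below), 12 g, standing on the worktop at the start; z along its axis. Absent in some runs.
- sample_cup_mid (a point): Centre of a sample cup with a red screw lid, 66 mm in diameter, 64 mm high. Leave it alone.
- weight_block: Fixed wooden block for brass weights: 42 mm (x) by 130 mm (y), 10 mm high, the weights on it up to 42 mm high; the origin is the centre of its underside. It is only in the way of fingers.
- microscope: Microscope, fixed, 0.35 m tall; the origin is the centre of its foot, on the worktop (foot 210 x 135 mm, stage 125 mm up reaching 125 mm ahead, +x, of the origin and 70 mm to either side). It is only in the way of the gripper.
- crucible_mid (a point): Centre of a white porcelain crucible, 45 mm in diameter, 50 mm high. Leave it alone.

How it is judged:
On the way, in this order (a step that is already met when the one before it is completed fails the run):
1. the cartridge lies on the cork mat (horizontal distance between cartridge_mid and mat_top below 0.05 m and height (world z) of cartridge_mid below 0.04 m), for 0.2 s.
2. every vial present is in the pot (horizontal distance between each of vial_1_mid, vial_2_mid, vial_3_mid, vial_4_mid, vial_5_mid and pot_mouth below 0.066 m and height (world z) of each of vial_1_mid, vial_2_mid, vial_3_mid, vial_4_mid, vial_5_mid below 0.037 m), for 0.2 s.
3. the lid rides on the rim, level, its main key at least 2.2 cm to one side of the main notch (z of lid_handle in the frame of pot_mouth between 0.0295 and 0.0355 m and horizontal distance between lid_handle and pot_mouth below 0.008 m and angle between lid_handle's own z axis and vertical below 0.06 rad and horizontal distance between lid_key and pot_notch above 0.022 m), for 0.2 s.
4. the lid, still riding on the rim, is turned until its main key is within 2 cm of the main notch (z of lid_handle in the frame of pot_mouth between 0.0295 and 0.0355 m and horizontal distance between lid_handle and pot_mouth below 0.008 m and angle between lid_handle's own z axis and vertical below 0.06 rad and horizontal distance between lid_key and pot_notch between 0.005 and 0.02 m), for 0.03 s.
5. the keys have dropped into the notches and the lid is home (z of lid_handle in the frame of pot_mouth between 0.021 and 0.0262 m and horizontal distance between lid_handle and pot_mouth below 0.005 m and angle between lid_handle's own z axis and vertical below 0.03 rad and horizontal distance between lid_key and pot_notch below 0.006 m), for 0.2 s.
At the end, for the whole second after the job is handed in: The cartridge lies on the cork mat (centre within 50 mm of the mat's centre), all vials present are inside the pot on its floor, and the lid is home: handle centre 21 to 26 mm above the rim, within 5 mm of the pot's axis, level within 0.03 rad, main key within 6 mm of the main notch; all released (all of step 1 and all of step 2 and all of step 5); the robot touches nothing.
It fails at once if the sample cup is knocked over or pushed more than 5 cm (distance of sample_cup_mid from where it was at the start of the episode above 0.05 m or angle between sample_cup_mid's own z axis and vertical above 0.6 rad).
It fails at once if the porcelain crucible is knocked over or pushed more than 5 cm (distance of crucible_mid from where it was at the start of the episode above 0.05 m or angle between crucible_mid's own z axis and vertical above 0.6 rad).
Of vial_1, vial_2, vial_3, vial_4, vial_5 only 3 to 5 are there at a start; the rules pass over those that are not, and their reading is None.
At some moment in a run one of vial_1, vial_2, vial_3, vial_4, vial_5 may be knocked a few centimetres aside while the robot is not near it.
Once in a run the grip may slacken for a moment while it holds something.
It also fails if it takes over 210 s, if anything falls off the work surface, if the arm or the gripper's body presses on something with over 40 N, if the wrist force passes 120 N, or if a joint passes its speed limit or range.

## Working session

There is one attempt and no reset: what is moved stays moved. The work goes in short steps, Python scripts to look and compute and a shell command to move; the robot and the scene stay as the last step left them, time stands still between calls to the robot, and variables do not carry over. Pictures are saved under pics/ and viewed, at most 14 in all, crops included, and the job is handed in when it is done.

```bash
mkdir -p pics; ls
python3 - <<'E'
from workcell import *
import cv2,json
s=read_state();print(s)
for n in("top","side"):
    m=camera_model(n);print(n,m)
    cv2.imwrite(f"pics/{n}0.png",read_camera(n))
E
```

```text
pics
{'time': 0.0, 'q': array([ 1.31209201e+00,  2.64723026e-01,  1.60537798e+00, -2.57265049e-05,
        1.27370176e+00, -3.68681204e-02]), 'joint_vel': array([-0.00089374,  0.00207838,  0.00179388, -0.00015894,  0.00128744,
        0.00068579]), 'joint_torque': array([-5.27933844e-04, -5.15095711e+01, -3.67323017e+01, -5.08600948e-07,
        1.25078540e-02,  2.70918537e-05]), 'tool_pos': array([0.14831576, 0.65775231, 0.22998018]), 'tcp_rot': array([-0.34770008, -3.12198741,  0.00343916]), 'wrist_force': array([-1.00987847, -0.21083352,  0.3901712 ]), 'torque': array([-0.02152896,  0.03399926, -0.00913126]), 'grip_force': 0.0, 'width': 0.9941339717350349}
top {'camera_matrix': array([[572.24798196,   0.        , 316.44933592],
       [  0.        , 572.24798196, 240.17051807],
       [  0.        ,   0.        ,   1.        ]]), 'R': array([[ 9.31714776e-03, -9.99956593e-01, -5.04497900e-05],
       [-9.94758917e-01, -9.26358073e-03, -1.01827714e-01],
       [ 1.01822826e-01,  9.98929232e-04, -9.94802048e-01]]), 't': array([0.00572307, 0.60006614, 1.26033104])}
side {'camera_matrix': array([[534.55595329,   0.        , 320.87451479],
       [  0.        , 534.55595329, 230.27590786],
       [  0.        ,   0.        ,   1.        ]]), 'R': array([[ 0.97297251,  0.23067778,  0.01059546],
       [ 0.20993067, -0.86448554, -0.45672077],
       [-0.09619571,  0.44660107, -0.889547  ]]), 't': array([-0.56957198, -0.078701  ,  1.52962158])}
```

View pics/top0.png

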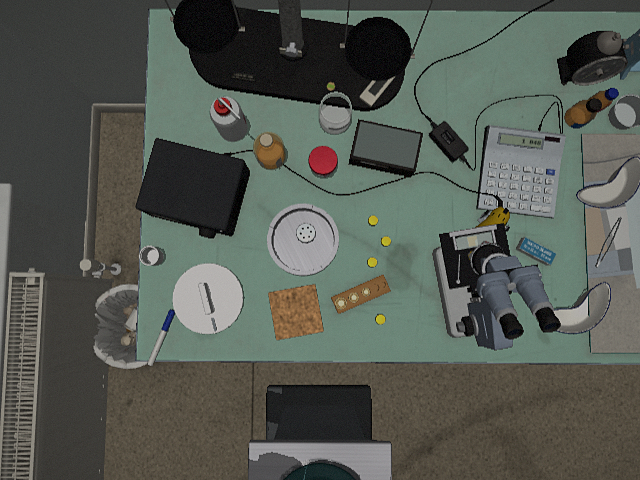

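View pics/side0.png

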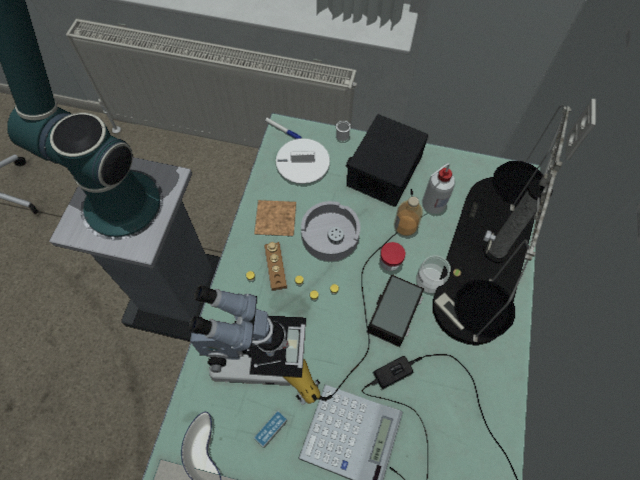

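The top view shows yellow caps at (373,220), (386,241), (372,262) and (380,320). There is also a dull yellow dot at (331,87), which still needs checking. The pot is at (303,239), the cartridge at (306,232), the lid at (208,299), the mat at (297,312) and the weight block at (361,294). The next picture zooms in on the unclear parts.

```bash
cat > h.py <<'E'
from workcell import *
import cv2,numpy as np
def ray(n,u,v,z,m=None):
    m=m or camera_model(n);K,R,t=m['camera_matrix'],m['R'],m['t']
    d=R.T@np.linalg.inv(K)@[u,v,1];c=-R.T@t
    return c+d*(z-c[2])/d[2]
def proj(n,X,m=None):
    m=m or camera_model(n);p=m['camera_matrix']@(m['R']@np.array(X)+m['t']);return p[:2]/p[2]
def yellow(im,smin=120,vmin=80):
    h=cv2.cvtColor(im,cv2.COLOR_BGR2HSV);k=cv2.inRange(h,(22,smin,vmin),(36,255,255))
    n,_,st,c=cv2.connectedComponentsWithStats(k)
    return [(c[i].round(1).tolist(),int(st[i,4])) for i in range(1,n) if st[i,4]>15]
E
python3 - <<'E'
from h import *
T=cv2.imread('pics/top0.png');S=cv2.imread('pics/side0.png')
for c,a in yellow(T):print('T',c,a,ray('top',*c,.023).round(4))
for c,a in yellow(S):print('S',c,a,ray('side',*c,.023).round(4))
for n,p,z in(('pot',(303,239),.05),('cart',(306,232),.029),('lidflange',(208,299),.018),('ptr',(214,326),.02),('mat',(297,312),.005),('block',(361,294),.01),('dot',(331,87),.023)):print(n,ray('top',*p,z).round(4))
f=lambda I,x,y,w,h:cv2.resize(I[y:y+h,x:x+w],(400,300),interpolation=cv2.INTER_CUBIC)
cv2.imwrite('pics/z1.png',np.vstack([np.hstack([f(T,165,190,180,135),f(T,290,50,120,90)]),np.hstack([f(S,260,130,120,150),f(S,380,230,120,90)])]))
E
```

```text
T [496.6, 217.3] 280 [ 0.657  -0.3987  0.023 ]
T [372.8, 219.9] 72 [ 0.6484 -0.1166  0.023 ]
T [385.7, 240.8] 71 [ 0.6008 -0.1458  0.023 ]
T [371.9, 261.8] 72 [ 0.5528 -0.1145  0.023 ]
T [380.1, 318.7] 76 [ 0.4254 -0.1328  0.023 ]
S [250.0, 275.0] 45 [ 0.4256 -0.1361  0.023 ]
S [298.7, 279.4] 47 [ 0.5533 -0.118   0.023 ]
S [334.0, 288.0] 45 [ 0.6487 -0.1197  0.023 ]
S [313.6, 294.5] 50 [ 0.6012 -0.1496  0.023 ]
S [304.6, 384.1] 572 [ 0.6341 -0.3754  0.023 ]
pot [0.6003 0.0412 0.05  ]
cart [0.6185 0.0351 0.029 ]
lidflange [0.4657 0.2546 0.018 ]
ptr [0.4057 0.239  0.02  ]
mat [0.4382 0.054  0.005 ]
block [ 0.4802 -0.091   0.01  ]
dot [ 0.9603 -0.0193  0.023 ]
```

View pics/z1.png

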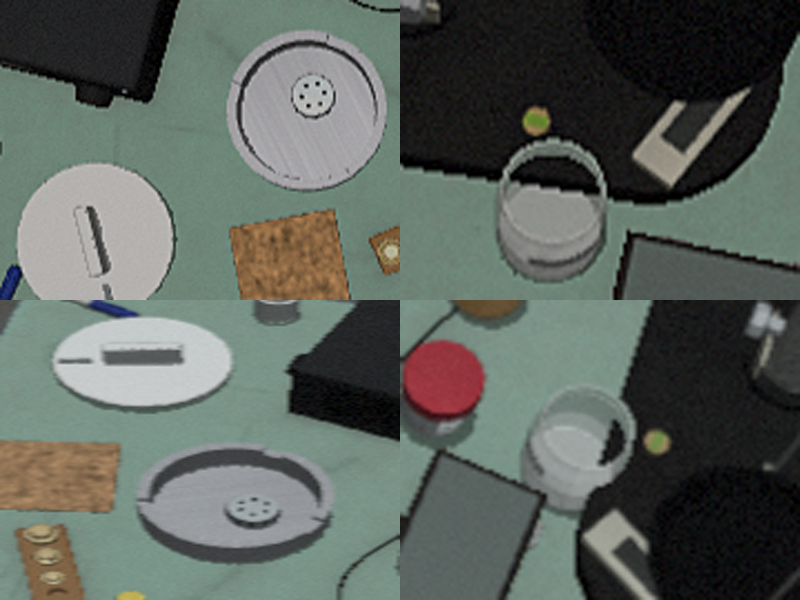

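The dull dot is the balance's spirit level, so there are four vials. Next I rectify the pot and lid views to find their yaw angles.

```bash
cat >> h.py <<'E'
def rect(im,n,c,z,half=.1,px=400,m=None):
    # metric view from above: up=+x, right=-y
    s=2*half/px;P=[(0,0),(px,0),(px,px),(0,px)]
    src=np.float32([proj(n,(c[0]+(px/2-b)*s,c[1]-(a-px/2)*s,z),m) for a,b in P])
    H=cv2.getPerspectiveTransform(src,np.float32(P));return cv2.warpPerspective(im,H,(px,px),flags=cv2.INTER_CUBIC)
E
python3 - <<'E'
from h import *
T=cv2.imread('pics/top0.png');S=cv2.imread('pics/side0.png')
a=[rect(T,'top',(.6,.042),.05),rect(S,'side',(.6,.042),.05),rect(T,'top',(.466,.2546),.018),rect(S,'side',(.466,.2546),.018)]
o=np.vstack([np.hstack(a[:2]),np.hstack(a[2:])]);cv2.imwrite('pics/r1.png',cv2.resize(o,(600,600)))
for j in (0,1):
  # brightness around rim
  g=cv2.cvtColor(a[j],cv2.COLOR_BGR2GRAY);r=cv2.warpPolar(g,(180,360),(200,200),180,cv2.WARP_POLAR_LINEAR)
  p=r[:,143:156].mean(1);print(j,p[::5].astype(int).tolist())
s=read_state()
E
```

```text
0 [165, 160, 167, 162, 164, 166, 165, 164, 161, 164, 164, 136, 165, 163, 159, 166, 165, 162, 162, 167, 168, 167, 165, 164, 165, 165, 165, 162, 165, 166, 159, 165, 163, 161, 166, 161, 161, 155, 163, 163, 130, 158, 163, 157, 153, 161, 157, 150, 152, 156, 159, 153, 150, 152, 153, 149, 157, 109, 160, 160, 156, 161, 158, 158, 160, 161, 160, 170, 165, 163, 164, 161]
1 [154, 154, 155, 155, 154, 155, 156, 154, 152, 153, 152, 152, 151, 135, 116, 152, 147, 150, 151, 153, 149, 156, 152, 150, 151, 150, 148, 151, 152, 151, 150, 151, 147, 149, 149, 147, 151, 138, 143, 145, 147, 150, 151, 155, 148, 149, 149, 147, 148, 143, 147, 142, 146, 142, 146, 144, 155, 134, 139, 154, 155, 153, 154, 154, 153, 155, 154, 157, 154, 158, 154, 156]
```

View pics/r1.png

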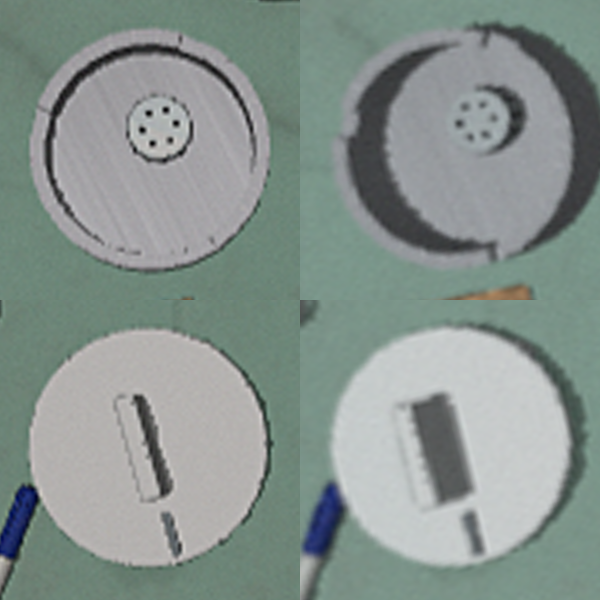

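Readings from the rectified views:
- **Notches:** the edges are at clockwise image angles of about 62°, 192° and 292°. The main notch is the one at 62°, a world angle of about 207.5°.
- **Lid:** the pointer is at a world angle of about 194.6°, with the lid centred at (.4685, .254).

Now I head for the cartridge.

```bash
cat >> h.py <<'E'
from scipy.spatial.transform import Rotation as Rn
def to(x,y,z,yaw=90):
    # remaining shift in tool axes, cm; yaw = world heading of tool y, deg (mod 180)
    s=read_state();R=Rn.from_rotvec(s['tcp_rot']).as_matrix()
    h=np.degrees(np.arctan2(R[1,1],R[0,1]));d=(yaw-h+90)%180-90
    print('t',round(s['time'],2),'pos',s['tool_pos'].round(4),'shift',(R.T@(np.array([x,y,z])-s['tool_pos'])*100).round(2),'az',round(-np.radians(d),3),'tilt',R[:,2].round(3),'w',round(s['width']*8.54,2),'F',s['wrist_force'].round(1),'g',round(s['grip_force'],1),'q6',s['q'][5].round(2))
E
python3 -m crank '[[[0,0,0,0,0,-0.11],[0,0,0,0,0,-0.11],[-2.3,-3.1,0,0,0,0],[-2.3,-3.1,0,0,0,0],[-2.3,-3.1,0,0,0,0],[-2.3,-3.1,0,0,0,0],[-2.3,-3.1,0,0,0,0],[-2.3,-3.1,0,0,0,0]]]' 6.5 30
python3 -m crank '[[[-2.3,-3.1,0,0,0,0],[-2.3,-3.1,0,0,0,0],[-2.3,-3.1,0,0,0,0],[-2.3,-3.1,0,0,0,0],[0,0,0,0,0,0],[0,0,0,0,0,0]]]'
python3 -c "from h import *;to(.6185,.0351,.15)"
```

```text
time: 0.77
tool_pos: [0.2866, 0.4703, 0.2307]
tcp_rot: [-0.002, -3.141, 0.001]
wrist_force: [-0.1, 0.9, -0.9]
width: 0.759
grip_force: 0.0
time: 1.27
tool_pos: [0.3788, 0.3463, 0.2309]
tcp_rot: [-0.01, -3.141, 0.0]
wrist_force: [-0.3, -0.2, 0.9]
width: 0.76
grip_force: 0.0
t 1.27 pos [0.3788 0.3463 0.2309] shift [-24.16 -30.97   8.09] az -0.006 tilt [-0.001 -0.    -1.   ] w 6.49 F [-0.3 -0.2  0.9] g 0.0 q6 -0.87
```

```bash
python3 -m crank '[[[-2.4,-3.1,0,0,0,0],[-2.4,-3.1,0,0,0,0],[-2.4,-3.1,0,0,0,0],[-2.4,-3.1,0,0,0,0],[-2.4,-3.1,0,0,0,0],[-2.4,-3.1,0,0,0,0],[-2.4,-3.1,0,0,0,0],[-2.4,-3.1,0,0,0,0]]]' >/dev/null
python3 -m crank '[[[-2.4,-3.1,0,0,0,0],[-2.4,-3.1,0,0,0,0],[0,0,0,0,0,0],[0,0,0,0,0,0]]]' >/dev/null
python3 - <<'E'
from h import *
to(.6185,.0351,.15)
m=camera_model('wrist');im=read_camera('wrist');cv2.imwrite('pics/w1.png',im)
for X in((.6185,.0351,.029),(.6,.042,.05)):print(proj('wrist',X,m))
for c,a in yellow(im):print(c,a,ray('wrist',*c,.023,m).round(4))
E
```

```text
t 2.27 pos [0.6181 0.0375 0.2304] shift [-0.06 -0.25  8.04] az -0.003 tilt [-0.001  0.001 -1.   ] w 6.53 F [-0.6 -0.2 -0.1] g 0.0 q6 -1.55
[322.1824405  197.55149819]
[330.58696379 180.73401642]
[139.8, 119.8] 561 [ 0.5537 -0.1155  0.023 ]
[112.9, 177.0] 542 [ 0.6012 -0.1455  0.023 ]
[152.7, 229.3] 436 [ 0.6486 -0.1175  0.023 ]
```

View pics/w1.png

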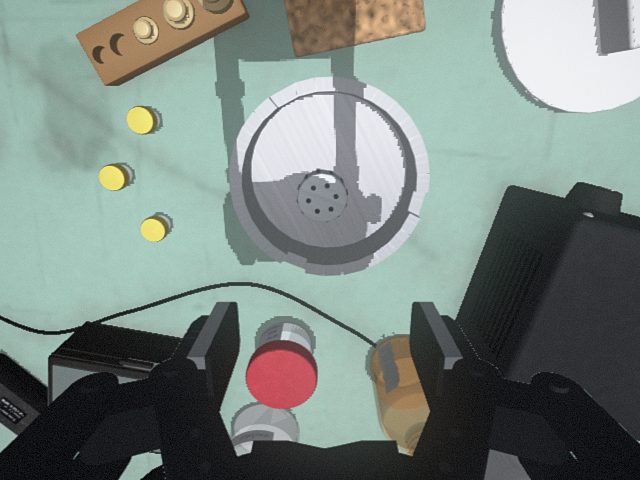

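The wrist view shows the cartridge at (322,196), as predicted, so I descend on it.

```bash
python3 -m crank '[[[0,-0.2,3,0,0,0],[0,0,3,0,0,0],[0,0,3,0,0,0],[0,0,3,0,0,0],[0,0,3,0,0,0],[0,0,2.5,0,0,0],[0,0,2,0,0,0],[0,0,1,0,0,0]]]' >/dev/null
python3 -m crank '[[[0,0,0.8,0,0,0],[0,0,0.8,0,0,0],[0,0,0,0,0,0],[0,0,0,0,0,0]]]' >/dev/null
python3 -c "from h import *;to(.6185,.0355,.008)"
python3 -m crank '[[[0,0,0,0,0,0],[0,0,0,0,0,0],[0,0,0,0,0,0],[0,0,0,0,0,0],[0,0,0,0,0,0],[0,0,0,0,0,0],[0,0,0,0,0,0],[0,0,0,0,0,0]]]' 3.5 60
python3 -c "from h import *;to(.6185,.0355,.008)"
```

```text
t 3.32 pos [0.6179 0.0361 0.011 ] shift [-0.06 -0.06  0.3 ] az -0.001 tilt [ 0.001  0.    -1.   ] w 6.53 F [-0.1 -0.2  0.5] g 0.0 q6 -1.55
time: 3.98
tool_pos: [0.619, 0.0356, 0.0123]
tcp_rot: [0.003, 3.138, 0.0]
wrist_force: [-0.1, 0.4, 5.8]
width: 0.487
grip_force: 61.2
t 3.98 pos [0.619  0.0356 0.0123] shift [ 0.05 -0.01  0.43] az -0.002 tilt [ 0.003  0.    -1.   ] w 4.16 F [-0.1  0.4  5.8] g 61.2 q6 -1.55
```

```bash
python3 -m crank '[[[0,0,-1,0,0,0],[0,0,-2,0,0,0],[0,0,-2,0,0,0],[0,0,-2.5,0,0,0],[0,0,-2.5,0,0,0],[0,0,0,0,0,0],[0,0,0,0,0,0]]]'
python3 -m crank '[[[2.5,0.3,0,0,0,0],[2.5,0.3,0,0,0,0],[2.5,0.3,0,0,0,0],[2.5,0.3,0,0,0,0],[2.5,0.3,0,0,0,0],[2.5,0.3,0,0,0,0],[2.5,0,0,0,0,0],[0.5,0,0,0,0,0]]]' >/dev/null
python3 -m crank '[[[0,0,0,0,0,0],[0,0,0,0,0,0]]]' >/dev/null
python3 -c "from h import *;to(.438,.054,.012);cv2.imwrite('pics/t1.png',read_camera('side')[130:280,200:400])"
```

```text
time: 4.57
tool_pos: [0.6191, 0.0355, 0.1129]
tcp_rot: [0.003, 3.137, 0.0]
wrist_force: [-0.4, 0.0, -1.1]
width: 0.487
grip_force: 60.9
t 5.4 pos [0.4372 0.0539 0.1096] shift [-0.09  0.01  9.76] az -0.002 tilt [-0. -0. -1.] w 4.18 F [ 0.7  0.7 -1. ] g 60.9 q6 -1.5
```

View pics/t1.png

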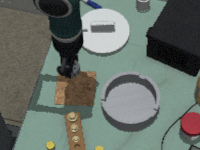

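The pot is empty and the cartridge is in the gripper, over the mat. I set it down.

```bash
python3 -m crank '[[[0,0,2.5,0,0,0],[0,0,2.5,0,0,0],[0,0,2,0,0,0],[0,0,1.5,0,0,0],[0,0,0.6,0,0,0],[0,0,0.4,0,0,0],[0,0,0.2,0,0,0],[0,0,0,0,0,0]]]'
python3 -m crank '[[[0,0,0,0,0,0],[0,0,0,0,0,0],[0,0,0,0,0,0],[0,0,0,0,0,0],[0,0,0,0,0,0]]]' 6 >/dev/null
python3 -m crank '[[[0,0,-2,0,0,0],[0,0,-3,0,0,0],[0,0,-3,0,0,0],[0,0,-3,0,0,0],[0,0,-3,0,0,0],[0,0,-1,0,0,0],[0,0,0,0,0,0],[0,0,0,0,0,0]]]' 4 >/dev/null
python3 - <<'E'
from h import *
to(.425,-.1335,.16)
m=camera_model('wrist');im=read_camera('wrist');print(proj('wrist',(.437,.054,.029),m))
T=read_camera('top')
for c,a in yellow(T):print('T',c,a,ray('top',*c,.023).round(4))
cv2.imwrite('pics/w2.png',im)
E
```

```text
time: 6.12
tool_pos: [0.4383, 0.0539, 0.0136]
tcp_rot: [0.003, 3.141, 0.0]
wrist_force: [0.5, 0.3, -0.7]
width: 0.49
grip_force: 60.9
t 7.2 pos [0.4375 0.054  0.1633] shift [  1.22 -18.75   0.33] az -0.002 tilt [ 0.001  0.    -1.   ] w 4.01 F [-0.5 -0.1 -0.4] g 0.0 q6 -1.5
[325.33524315 217.0503308 ]
T [496.6, 217.2] 282 [ 0.6572 -0.3987  0.023 ]
T [372.8, 219.9] 72 [ 0.6484 -0.1166  0.023 ]
T [385.7, 240.8] 71 [ 0.6008 -0.1458  0.023 ]
T [371.9, 261.8] 72 [ 0.5528 -0.1145  0.023 ]
T [380.1, 318.7] 76 [ 0.4254 -0.1328  0.023 ]
```

View pics/w2.png

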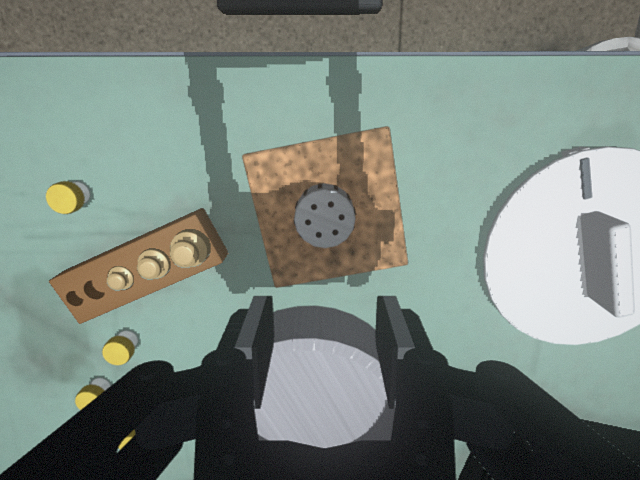

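The cartridge lies centred on the mat at (325,217). Next is the lone vial.

```bash
python3 -m crank '[[[0.2,-3.7,0,0,0,0],[0.2,-3.7,0,0,0,0],[0.2,-3.7,0,0,0,0],[0.2,-3.7,0,0,0,0],[0.4,-3.9,0,0,0,0],[0,0,2,0,0,0],[0,0,2,0,0,0],[0,0,0,0,0,0]]]' 4.5 30 >/dev/null
python3 - <<'E'
from h import *
to(.4254,-.1328,.007)
m=camera_model('wrist');im=read_camera('wrist')
for c,a in yellow(im):print(c,a,ray('wrist',*c,.023,m).round(4))
cv2.imwrite('pics/w3.png',im)
E
```

```text
t 7.97 pos [ 0.4202 -0.1324  0.1175] shift [-0.64 -0.08 11.04] az -0.004 tilt [-0.011  0.004 -1.   ] w 4.48 F [-1.8  0.7 -1. ] g 0.0 q6 -1.93
[321.0, 244.8] 839 [ 0.4251 -0.1347  0.023 ]
[347.8, 414.4] 593 [ 0.5526 -0.1165  0.023 ]
```

View pics/w3.png

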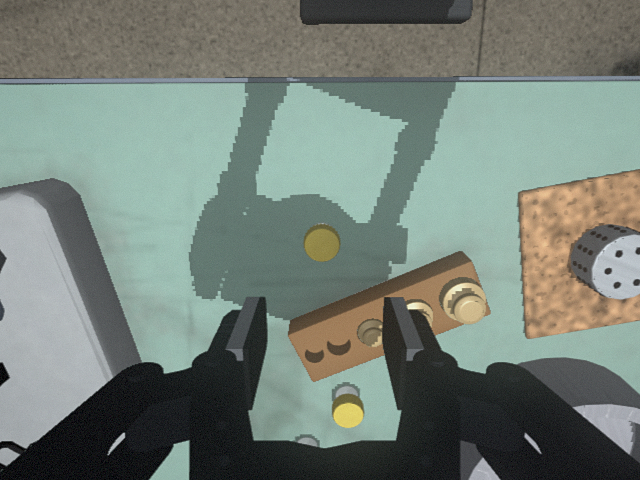

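The vial is at (321,245), clear of the block, so I descend and grip it.

```bash
python3 -m crank '[[[-0.3,-0.2,2.5,0,0,0],[0,0,2.5,0,0,0],[0,0,2.5,0,0,0],[0,0,2,0,0,0],[0,0,1.2,0,0,0],[0,0,0.3,0,0,0],[0,0,0,0,0,0],[0,0,0,0,0,0]]]' >/dev/null
python3 -c "from h import *;to(.4252,-.1338,.007)"
python3 -m crank '[[[0,0,0,0,0,0],[0,0,0,0,0,0],[0,0,0,0,0,0],[0,0,0,0,0,0],[0,0,0,0,0,0],[0,0,0,0,0,0]]]' 1.6 30 >/dev/null
python3 -c "from h import *;to(.4252,-.1338,.007)"
python3 -m crank '[[[0,0,-1,0,0,0],[0,0,-2,0,0,0],[0,0,-2.5,0,0,0],[0,0,-2.5,0,0,0],[0,0,-2.5,0,0,0],[0,0,-2.5,0,0,0],[0,0,0,0,0,0]]]' >/dev/null
python3 -c "from h import *;to(.575,.02,.13)"
```

```text
t 8.68 pos [ 0.4287 -0.1349  0.0139] shift [0.35 0.1  0.69] az -0.001 tilt [ 0.001 -0.    -1.   ] w 4.51 F [-0.4 -0.2  0.4] g 0.0 q6 -1.93
t 9.18 pos [ 0.4294 -0.1354  0.0146] shift [0.42 0.16 0.76] az -0.002 tilt [ 0.003 -0.001 -1.   ] w 2.1 F [-0.7  0.9  5.8] g 21.8 q6 -1.93
t 9.77 pos [ 0.4316 -0.1365  0.1494] shift [-14.29  15.68   2.02] az -0.002 tilt [ 0.01  -0.004 -1.   ] w 2.01 F [ 1.9 -0.   1.2] g 30.1 q6 -1.93
```

The vial is held, so I carry it to the pot.

```bash
python3 -m crank '[[[-2.1,2.9,0,0,0,0],[-2.1,2.9,0,0,0,0],[-2.1,2.9,0,0,0,0],[-2.1,2.9,0,0,0,0],[-2.1,2.9,0,0,0,0],[-2.1,2.9,0,0,0,0],[-2,2.9,0,0,0,0],[0,0,0,0,0,0]]]' >/dev/null
python3 -m crank '[[[0,0,0,0,0,0],[0,0,0,0,0,0]]]' >/dev/null
python3 - <<'E'
from h import *
to(.577,.066,.0205)
m=camera_model('wrist');im=read_camera('wrist')
for c,a in yellow(im):print(c,a,ray('wrist',*c,.023,m).round(4))
cv2.imwrite('pics/w4.png',np.hstack([cv2.resize(rect(im,'wrist',(.599,.0415),.05,m=m),(400,400)),cv2.resize(im,(533,400))[:,:400]]))
E
```

```text
t 10.6 pos [0.5735 0.0675 0.1426] shift [-0.38 -0.14 12.21] az -0.001 tilt [-0.002 -0.001 -1.   ] w 2.04 F [-1.   0.4 -0.5] g 30.1 q6 -1.5
[50.1, 193.9] 1099 [ 0.5527 -0.113   0.023 ]
[70.7, 245.8] 740 [ 0.5888 -0.1065  0.023 ]
[20.2, 259.4] 1002 [ 0.5988 -0.1433  0.023 ]
[333.2, 279.7] 34 [0.6141 0.073  0.023 ]
[324.0, 309.7] 2388 [0.6376 0.0665 0.023 ]
```

View pics/w4.png

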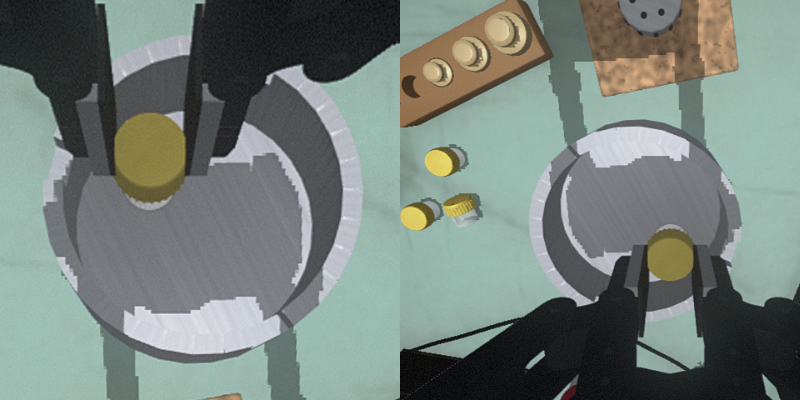

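The cameras show that the third vial has been knocked to about (.589,-.107) and may be lying tilted. I place this vial first.

```bash
python3 -m crank '[[[-0.4,-0.1,2.5,0,0,0],[0,0,2.5,0,0,0],[0,0,2.5,0,0,0],[0,0,2.5,0,0,0],[0,0,1,0,0,0],[0,0,0.7,0,0,0],[0,0,0.2,0,0,0],[0,0,0,0,0,0]]]' 
python3 -c "from h import *;to(.578,.0665,.0205)"
python3 -m crank '[[[0,0,0,0,0,0],[0,0,0,0,0,0],[0,0,0,0,0,0],[0,0,0,0,0,0]]]' 3 >/dev/null
python3 -m crank '[[[0,0,-1,0,0,0],[0,0,-2.5,0,0,0],[0,0,-3,0,0,0],[0,0,-3,0,0,0],[0,0,-3,0,0,0],[0,0,0,0,0,0],[0,0,0,0,0,0]]]' 4.5 >/dev/null
python3 - <<'E'
from h import *
to(.5528,-.115,.12)
T=read_camera('top');S=read_camera('side')
for c,a in yellow(T):print('T',c,a,ray('top',*c,.023).round(4))
for c,a in yellow(S):print('S',c,a,ray('side',*c,.023).round(4))
m=camera_model('wrist');im=read_camera('wrist')
for c,a in yellow(im):print(c,a,ray('wrist',*c,.023,m).round(4))
cv2.imwrite('pics/c5.png',np.hstack([cv2.resize(T[205:280,300:400],(400,300),interpolation=2),cv2.resize(S[240:315,260:360],(400,300),interpolation=2)]))
E
```

```text
time: 11.32
tool_pos: [0.5787, 0.0662, 0.0248]
tcp_rot: [0.004, 3.141, -0.0]
wrist_force: [0.7, -0.5, 0.7]
width: 0.244
grip_force: 30.1
t 11.32 pos [0.5787 0.0662 0.0248] shift [0.07 0.03 0.43] az -0.003 tilt [ 0.001 -0.    -1.   ] w 2.08 F [ 0.7 -0.5  0.7] g 30.1 q6 -1.5
t 12.23 pos [0.5808 0.0669 0.1532] shift [  2.79 -18.2    3.3 ] az -0.002 tilt [ 0.007  0.    -1.   ] w 4.48 F [-0.4 -0.3 -0.9] g 0.0 q6 -1.5
T [496.3, 217.3] 289 [ 0.657 -0.398  0.023]
T [385.5, 241.2] 75 [ 0.5999 -0.1454  0.023 ]
T [369.4, 244.9] 54 [ 0.5911 -0.1088  0.023 ]
T [371.9, 261.8] 72 [ 0.5528 -0.1145  0.023 ]
S [322.6, 220.9] 43 [0.5743 0.0664 0.023 ]
S [298.8, 279.4] 48 [ 0.5535 -0.1179  0.023 ]
S [313.4, 282.4] 29 [ 0.5928 -0.1171  0.023 ]
S [313.4, 294.1] 49 [ 0.6005 -0.1487  0.023 ]
S [304.6, 384.1] 582 [ 0.6341 -0.3754  0.023 ]
[56.1, 185.1] 1046 [ 0.5527 -0.1129  0.023 ]
[320.7, 226.5] 132 [0.5817 0.0635 0.023 ]
[76.8, 236.5] 700 [ 0.5888 -0.106   0.023 ]
[26.4, 250.1] 961 [ 0.5988 -0.1433  0.023 ]
```

View pics/c5.png

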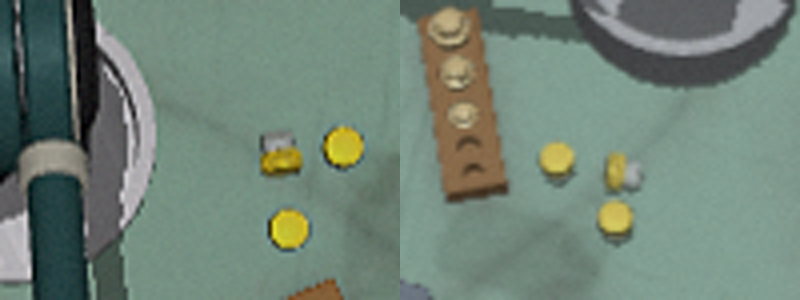

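The vial at about (.594,-.111) has toppled onto its side, axis along x. It can lie on the pot floor like that. I take the standing vial at (.553,-.1145) first.

```bash
python3 -m crank '[[[0.5,-3.6,0,0,0,0],[0.6,-3.6,0,0,0,0],[0.6,-3.6,0,0,0,0],[0.5,-3.6,0,0,0,0],[0.6,-3.7,0,0,0,0],[0,0,3,0,0,0],[0,0,3,0,0,0],[0,0,2,0,0,0]]]' 4.5 >/dev/null
python3 -m crank '[[[0,0,0,0,0,0],[0,0,0,0,0,0]]]' >/dev/null
python3 - <<'E'
from h import *
to(.5528,-.1145,.0146)
m=camera_model('wrist');im=read_camera('wrist')
for c,a in yellow(im):print(c,a,ray('wrist',*c,.023,m).round(4))
E
```

```text
t 13.22 pos [ 0.5474 -0.1137  0.0665] shift [-0.57 -0.09  5.19] az -0.002 tilt [-0.006  0.002 -1.   ] w 4.51 F [ 0.7 -0.5  0.3] g 0.0 q6 -1.82
[319.2, 278.4] 1433 [ 0.5527 -0.1168  0.023 ]
[321.5, 322.5] 34 [ 0.5774 -0.1158  0.023 ]
[338.2, 323.5] 23 [ 0.578  -0.1072  0.023 ]
[327.2, 345.5] 455 [ 0.5911 -0.1128  0.023 ]
[271.5, 360.0] 560 [ 0.5999 -0.1425  0.023 ]
```

```bash
python3 -m crank '[[[-0.3,-0.1,1.5,0,0,0],[0,0,1.5,0,0,0],[0,0,1,0,0,0],[0,0,0.6,0,0,0],[0,0,0.5,0,0,0],[0,0,0,0,0,0],[0,0,0,0,0,0]]]' >/dev/null
python3 -c "from h import *;to(.5528,-.115,.0146)"
python3 -m crank '[[[0,0,0,0,0,0],[0,0,0,0,0,0],[0,0,0,0,0,0],[0,0,0,0,0,0],[0,0,0,0,0,0],[0,0,0,0,0,0]]]' 1.6 30 >/dev/null
python3 -c "from h import *;to(.5528,-.115,.0146)"
python3 -m crank '[[[0,0,-1,0,0,0],[0,0,-2,0,0,0],[0,0,-2.5,0,0,0],[0,0,-2.5,0,0,0],[0,0,-2.5,0,0,0],[0,0,-1,0,0,0],[0,0,0,0,0,0],[0,0,0,0,0,0]]]' >/dev/null
python3 -c "from h import *;to(.578,.017,.13)"
```

```text
t 13.85 pos [ 0.5534 -0.1153  0.0187] shift [0.06 0.03 0.41] az -0.002 tilt [ 0. -0. -1.] w 4.46 F [-0.1 -0.1 -0.5] g 0.0 q6 -1.82
t 14.35 pos [ 0.5539 -0.1155  0.0192] shift [0.11 0.05 0.45] az -0.002 tilt [ 0.002 -0.    -1.   ] w 1.96 F [-0.4 -0.4  6.1] g 29.6 q6 -1.82
t 15.02 pos [ 0.5531 -0.1153  0.1333] shift [-2.47 13.23  0.33] az -0.002 tilt [ 0.001 -0.    -1.   ] w 1.94 F [-0.2 -0.2 -0.3] g 29.3 q6 -1.82
```

```bash
python3 -m crank '[[[-0.6,3.3,0,0,0,0],[-0.6,3.3,0,0,0,0],[-0.6,3.3,0,0,0,0],[-0.6,3.3,0,0,0,0],[0,0,0,0,0,0],[0,0,0,0,0,0],[0,0,3,0,0,0],[0,0,0,0,0,0]]]' >/dev/null
python3 -c "from h import *;to(.578,.017,.0245)"
```

```text
t 15.68 pos [0.5728 0.0159 0.0975] shift [-0.59  0.11  7.3 ] az -0.002 tilt [-0.01 -0.   -1.  ] w 1.96 F [-1.8  0.5 -1.1] g 29.4 q6 -1.58
```

```bash
python3 -m crank '[[[0,0.1,2,0,0,0],[0,0,2,0,0,0],[0,0,1.5,0,0,0],[0,0,1,0,0,0],[0,0,0.4,0,0,0],[0,0,0.4,0,0,0],[0,0,0,0,0,0],[0,0,0,0,0,0]]]' 
python3 -c "from h import *;to(.578,.017,.0245)"
```

```text
time: 16.35
tool_pos: [0.5779, 0.0174, 0.0309]
tcp_rot: [0.003, 3.141, -0.0]
wrist_force: [0.8, 0.5, 0.2]
width: 0.227
grip_force: 29.4
t 16.35 pos [0.5779 0.0174 0.0309] shift [-0.01 -0.04  0.64] az -0.002 tilt [ 0.001 -0.    -1.   ] w 1.94 F [0.8 0.5 0.2] g 29.4 q6 -1.58
```

```bash
python3 -m crank '[[[0,0,0.3,0,0,0],[0,0,0.2,0,0,0],[0,0,0,0,0,0]]]' >/dev/null
python3 -m crank '[[[0,0,0,0,0,0],[0,0,0,0,0,0],[0,0,0,0,0,0],[0,0,0,0,0,0]]]' 2.9
python3 -m crank '[[[0,0,-1,0,0,0],[0,0,-2.5,0,0,0],[0,0,-3,0,0,0],[0,0,-3,0,0,0],[-0.5,-3.6,0,0,0,0],[-0.5,-3.6,0,0,0,0],[-0.5,-3.6,0,0,0,0],[-0.7,-3.6,0,0,0,0]]]' >/dev/null
python3 -m crank '[[[0,-1.8,0,0,0,0.121],[0,0,0,0,0,0.121],[0,0,0,0,0,0.121],[0,0,0,0,0,0.121],[0,0,0,0,0,0.121],[0,0,0,0,0,0.121],[0,0,0,0,0,0.121],[0,0,0,0,0,0.121]]]' 4.2 >/dev/null
python3 -m crank '[[[0,0,0,0,0,0.121],[0,0,0,0,0,0.121],[0,0,0,0,0,0.121],[0,0,0,0,0,0.121],[0,0,0,0,0,0.121],[0,0,0,0,0,0],[0,0,0,0,0,0]]]' >/dev/null
python3 - <<'E'
from h import *
to(.6003,-.145,.0185,0)
T=read_camera('top');S=read_camera('side')
for c,a in yellow(T):print('T',c,a,ray('top',*c,.023).round(4))
for c,a in yellow(S):print('S',c,a,ray('side',*c,.023).round(4))
m=camera_model('wrist');im=read_camera('wrist')
for c,a in yellow(im):print(c,a,ray('wrist',*c,.023,m).round(4))
E
```

```text
time: 16.93
tool_pos: [0.5775, 0.0177, 0.0254]
tcp_rot: [0.003, 3.141, -0.0]
wrist_force: [0.6, -0.1, 0.1]
width: 0.342
grip_force: 0.0
t 18.85 pos [ 0.5992 -0.1444  0.121 ] shift [-0.06  0.1  10.25] az -0.001 tilt [ 0.001 -0.    -1.   ] w 4.21 F [-0.4  1.  -0.4] g 0.0 q6 -0.28
T [496.3, 217.3] 293 [ 0.657 -0.398  0.023]
T [368.1, 244.6] 28 [ 0.5918 -0.1059  0.023 ]
T [291.2, 251.5] 74 [0.5744 0.0683 0.023 ]
T [313.1, 251.0] 70 [0.576  0.0187 0.023 ]
S [313.4, 282.4] 29 [ 0.5928 -0.1171  0.023 ]
S [313.4, 294.1] 49 [ 0.6005 -0.1487  0.023 ]
S [304.6, 384.1] 582 [ 0.6341 -0.3754  0.023 ]
[309.5, 180.3] 41 [ 0.5921 -0.1099  0.023 ]
[315.3, 191.9] 116 [ 0.5955 -0.1169  0.023 ]
[324.9, 239.4] 856 [ 0.6012 -0.147   0.023 ]
```

```bash
python3 -m crank '[[[-0.1,0.1,2.5,0,0,0],[0,0,2.5,0,0,0],[0,0,2.5,0,0,0],[0,0,1.5,0,0,0],[0,0,1,0,0,0],[0,0,0.3,0,0,0],[0,0,0,0,0,0],[0,0,0,0,0,0]]]' >/dev/null
python3 -c "from h import *;to(.6006,-.1455,.017,0)"
python3 -m crank '[[[0,0,0,0,0,0],[0,0,0,0,0,0],[0,0,0,0,0,0],[0,0,0,0,0,0],[0,0,0,0,0,0],[0,0,0,0,0,0]]]' 1.6 30 >/dev/null
python3 -c "from h import *;to(.6006,-.1455,.017,0)"
python3 -m crank '[[[0,0,-1,0,0,0],[0,0,-2,0,0,0],[0,0,-2.5,0,0,0],[0,0,-2.5,0,0,0],[0,0,-2.5,0,0,0],[0,0,-1,0,0,0],[0,0,0,0,0,0],[0,0,0,0,0,0]]]' >/dev/null
python3 -m crank '[[[0,0,0,0,0,-0.121],[0,0,0,0,0,-0.121],[0,0,0,0,0,-0.121],[0,0,0,0,0,-0.121],[0,0,0,0,0,-0.121],[0,0,0,0,0,-0.121],[0,0,0,0,0,-0.121],[0,0,0,0,0,-0.121]]]' >/dev/null
python3 -m crank '[[[0,0,0,0,0,-0.121],[0,0,0,0,0,-0.121],[0,0,0,0,0,-0.121],[0,0,0,0,0,-0.121],[0,0,0,0,0,-0.121],[0,0,0,0,0,0],[0,0,0,0,0,0]]]' >/dev/null
python3 -c "from h import *;to(.622,.0175,.13)"
```

```text
t 19.67 pos [ 0.6009 -0.1456  0.0182] shift [ 0.01 -0.03  0.12] az -0.004 tilt [ 0.001 -0.    -1.   ] w 4.2 F [ 0.2 -0.7  0.7] g 0.0 q6 -0.27
t 20.17 pos [ 0.6014 -0.1457  0.0189] shift [ 0.02 -0.08  0.19] az -0.004 tilt [ 0.003 -0.001 -1.   ] w 1.97 F [0.  0.5 6.4] g 29.5 q6 -0.27
t 22.08 pos [ 0.5985 -0.1449  0.1299] shift [-2.260e+00  1.626e+01 -1.000e-02] az -0.005 tilt [-0.004  0.001 -1.   ] w 1.99 F [-0.1 -0.9 -0.1] g 29.3 q6 -1.84
```

Now vial B goes into the pot at (.622,.0175).

```bash
python3 -m crank '[[[-0.4,3.2,0,0,0,0],[-0.4,3.2,0,0,0,0],[-0.4,3.3,0,0,0,0],[-0.4,3.3,0,0,0,0],[-0.4,3.2,0,0,0,0],[0,0,0,0,0,0],[0,0,0,0,0,0],[0,0,0,0,0,0]]]' >/dev/null
python3 -c "from h import *;to(.622,.0175,.0245)"
python3 -m crank '[[[0,0,3,0,0,0],[0,0,2.5,0,0,0],[0,0,2,0,0,0],[0,0,1.5,0,0,0],[0,0,0.8,0,0,0],[0,0,0.3,0,0,0],[0,0,0,0,0,0],[0,0,0,0,0,0]]]' >/dev/null
python3 -c "from h import *;to(.622,.0175,.0245)"
```

```text
t 22.75 pos [0.6197 0.0164 0.1314] shift [-0.24  0.11 10.69] az -0.003 tilt [-0.002 -0.001 -1.   ] w 1.97 F [-0.3 -0.6  0.2] g 29.3 q6 -1.58
t 23.42 pos [0.6211 0.016  0.0321] shift [-0.09  0.15  0.76] az -0.003 tilt [ 0.001 -0.    -1.   ] w 1.95 F [ 0.2  0.4 -0.1] g 29.3 q6 -1.58
```

```bash
python3 -m crank '[[[0,0.1,0.4,0,0,0],[0,0,0.3,0,0,0],[0,0,0,0,0,0]]]' >/dev/null
python3 -m crank '[[[0,0,0,0,0,0],[0,0,0,0,0,0],[0,0,0,0,0,0],[0,0,0,0,0,0]]]' 2.9
python3 -m crank '[[[0,0,-1,0,0,0],[0,0,-2.5,0,0,0],[0,0,-3,0,0,0],[0,0,-3,0,0,0],[0.7,-3.2,0,0,0,0],[0.7,-3.2,0,0,0,0],[0.7,-3.2,0,0,0,0],[0.6,-3.2,0,0,0,0]]]' >/dev/null
python3 -m crank '[[[0,0,0,0,0,0],[0,0,0,0,0,0],[0,0,3,0,0,0],[0,0,0,0,0,0],[0,0,0,0,0,0],[0,0,0,0,0,0]]]' 4.2 >/dev/null
python3 - <<'E'
from h import *
to(.594,-.112,.0185)
T=read_camera('top');m=camera_model('wrist');im=read_camera('wrist')
for c,a in yellow(T):print('T',c,a,ray('top',*c,.023).round(4))
for c,a in yellow(im):print(c,a,ray('wrist',*c,.018,m).round(4))
cv2.imwrite('pics/w6.png',im[180:480,120:520])
print(proj('wrist',(.594,-.112,.0115),m)-[120,180])
E
```

```text
time: 24.0
tool_pos: [0.6205, 0.0177, 0.0245]
tcp_rot: [0.003, 3.141, -0.0]
wrist_force: [0.7, -0.6, -0.5]
width: 0.339
grip_force: 0.0
t 25.17 pos [ 0.5931 -0.1093  0.0896] shift [-0.09 -0.27  7.11] az -0.001 tilt [-0.001  0.    -1.   ] w 4.19 F [-0.4  1.   0.1] g 0.0 q6 -1.79
T [496.4, 217.2] 292 [ 0.6572 -0.3982  0.023 ]
T [314.0, 230.9] 70 [0.6219 0.0171 0.023 ]
T [291.3, 251.6] 75 [0.5742 0.068  0.023 ]
T [313.1, 250.9] 71 [0.5763 0.0187 0.023 ]
[565.0, 224.3] 1214 [0.5799 0.022  0.018 ]
[319.1, 249.4] 504 [ 0.5945 -0.1131  0.018 ]
[547.4, 302.1] 981 [0.6274 0.0204 0.018 ]
[201.2068071   64.58987813]
```

View pics/w6.png

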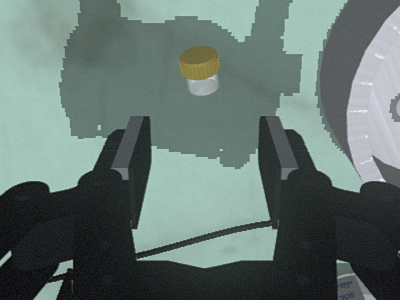

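The toppled vial is at crop pixel (201,70), about x .597 and y -.112. I grip it across its diameter.

```bash
python3 -m crank '[[[-0.4,-0.3,2.5,0,0,0],[0,0,2.3,0,0,0],[0,0,1.5,0,0,0],[0,0,1,0,0,0],[0,0,0.4,0,0,0],[0,0,0,0,0,0],[0,0,0,0,0,0]]]' >/dev/null
python3 -c "from h import *;to(.597,-.112,.013)"
python3 -m crank '[[[0,0,0,0,0,0],[0,0,0,0,0,0],[0,0,0,0,0,0],[0,0,0,0,0,0],[0,0,0,0,0,0],[0,0,0,0,0,0]]]' 1.6 30 >/dev/null
python3 -c "from h import *;to(.597,-.112,.013)"
python3 -m crank '[[[0,0,-1,0,0,0],[0,0,-2,0,0,0],[0,0,-2.5,0,0,0],[0,0,-2.5,0,0,0],[0,0,-2.5,0,0,0],[0,0,-1,0,0,0],[0,0,0,0,0,0],[0,0,0,0,0,0]]]' >/dev/null
python3 -c "from h import *;to(.622,.067,.13)"
```

```text
t 25.85 pos [ 0.598  -0.1134  0.0132] shift [0.1  0.14 0.02] az -0.002 tilt [ 0.001 -0.    -1.   ] w 4.19 F [ 0.3 -0.3 -0.1] g 0.0 q6 -1.8
t 26.35 pos [ 0.5982 -0.1136  0.0136] shift [0.12 0.16 0.06] az -0.002 tilt [ 0.002 -0.001 -1.   ] w 1.87 F [ 0.3 -0.5  7.1] g 28.7 q6 -1.8
t 27.02 pos [ 0.5971 -0.1133  0.1273] shift [-2.46 18.04 -0.27] az -0.002 tilt [ 0.001 -0.    -1.   ] w 1.85 F [-0.1 -0.2  0.2] g 27.5 q6 -1.8
```

```bash
python3 -m crank '[[[-0.5,3.6,0,0,0,0],[-0.5,3.6,0,0,0,0],[-0.5,3.6,0,0,0,0],[-0.5,3.6,0,0,0,0],[-0.5,3.7,0,0,0,0],[0,0,0,0,0,0],[0,0,0,0,0,0],[0,0,0,0,0,0]]]' >/dev/null
python3 -c "from h import *;to(.622,.067,.0195)"
python3 -m crank '[[[0,0,3,0,0,0],[0,0,2.5,0,0,0],[0,0,2,0,0,0],[0,0,1.5,0,0,0],[0,0,0.8,0,0,0],[0,0,0.3,0,0,0],[0,0,0,0,0,0],[0,0,0,0,0,0]]]' >/dev/null
python3 -c "from h import *;to(.622,.067,.0195)"
```

```text
t 27.68 pos [0.6208 0.0675 0.1249] shift [-0.16 -0.04 10.54] az -0.001 tilt [-0.004 -0.001 -1.   ] w 1.82 F [ 0.4  1.2 -0.3] g 27.5 q6 -1.5
t 28.35 pos [0.623  0.067  0.0269] shift [0.1  0.   0.74] az -0.003 tilt [ 0.001 -0.    -1.   ] w 1.82 F [ 0.6 -0.1  0.8] g 27.5 q6 -1.5
```

```bash
python3 -m crank '[[[0,0,0.4,0,0,0],[0,0,0.3,0,0,0],[0,0,0,0,0,0]]]' >/dev/null
python3 -m crank '[[[0,0,0,0,0,0],[0,0,0,0,0,0],[0,0,0,0,0,0],[0,0,0,0,0,0]]]' 2.7
python3 -m crank '[[[0,0,-1,0,0,0],[0,0,-2.5,0,0,0],[0,0,-3,0,0,0],[0,0,-4,0,0,0],[0,0,-4,0,0,0],[3.1,3.7,0,0,0,-0.1],[3.1,3.7,0,0,0,-0.1],[3.1,3.7,0,0,0,-0.06]]]' >/dev/null
python3 -m crank '[[[3.3,2.9,0,0,0,0],[3.3,2.9,0,0,0,0],[0,0,0,0,0,0],[0,0,0,0,0,0],[0,0,0,0,0,0]]]' 4 >/dev/null
python3 - <<'E'
from h import *
to(.4685,.254,.06,104.6)
T=read_camera('top');m=camera_model('wrist');im=read_camera('wrist')
S=read_camera('side')
a=rect(T,'top',(.6,.0415),.02,px=300);b=rect(S,'side',(.6,.0415),.02,px=300)
for c,ar in yellow(T):print('T',c,ar,ray('top',*c,.023).round(4))
w=rect(im,'wrist',(.4685,.254),.054,px=300,m=m)
cv2.imwrite('pics/c7.png',np.vstack([np.hstack([a,b]),np.hstack([w,rect(im,'wrist',(.4685,.254),.018,px=300,m=m)])]))
E
```

```text
time: 28.93
tool_pos: [0.6226, 0.0677, 0.0195]
tcp_rot: [0.003, 3.141, 0.0]
wrist_force: [0.0, -0.0, 0.7]
width: 0.319
grip_force: 0.0
t 30.02 pos [0.4595 0.1923 0.1654] shift [-2.43  5.74 10.54] az 0.004 tilt [ 0.002  0.    -1.   ] w 3.97 F [ 0.9 -1.2  0.3] g 0.0 q6 -1.48
T [496.2, 217.4] 289 [ 0.6567 -0.3978  0.023 ]
T [314.0, 230.9] 70 [0.6219 0.0171 0.023 ]
T [291.4, 233.4] 51 [0.6157 0.0684 0.023 ]
T [291.3, 251.6] 75 [0.5742 0.068  0.023 ]
T [313.1, 250.9] 71 [0.5763 0.0187 0.023 ]
```

View pics/c7.png

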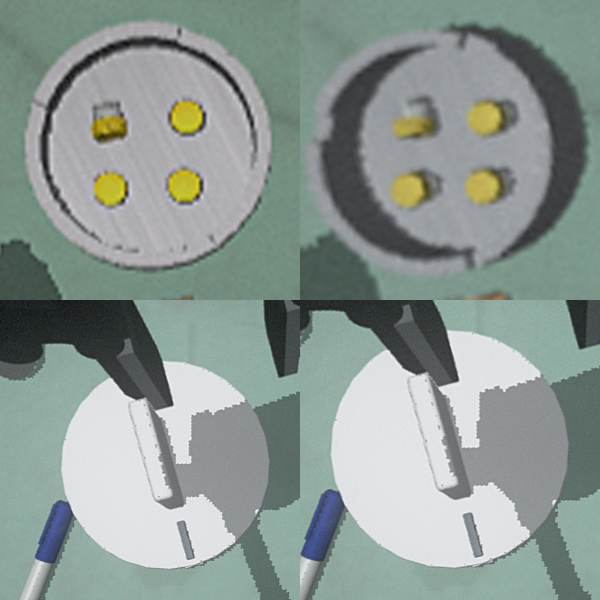

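All four vials are on the pot floor: three standing and one lying. The lid centre is confirmed at (.4685,.254) with a yaw of about 14.8°. I grip the bar.

```bash
python3 -m crank '[[[-1.2,2.9,0,0,0,0],[-1.2,2.9,0,0,0,0],[0,0,0,0,0,0],[0,0,3,0,0,0],[0,0,3,0,0,0],[0,0,2,0,0,0],[0,0,0,0,0,0],[0,0,0,0,0,0]]]' 4 >/dev/null
python3 -c "from h import *;to(.4685,.254,.026,104.8)"
```

```text
t 30.83 pos [0.4668 0.253  0.083 ] shift [-0.21  0.06  5.7 ] az -0.001 tilt [-0.003 -0.002 -1.   ] w 4.0 F [ 0.2 -0.2  0.5] g 0.0 q6 -1.38
```

```bash
python3 -m crank '[[[-0.1,0.1,2,0,0,0],[0,0,1.7,0,0,0],[0,0,1,0,0,0],[0,0,0.5,0,0,0],[0,0,0.4,0,0,0],[0,0,0,0,0,0],[0,0,0,0,0,0],[0,0,0,0,0,0]]]' >/dev/null
python3 -c "from h import *;to(.4685,.254,.026,104.8)"
python3 -m crank '[[[0,0,0,0,0,0],[0,0,0,0,0,0],[0,0,0,0,0,0],[0,0,0,0,0,0],[0,0,0,0,0,0],[0,0,0,0,0,0],[0,0,0,0,0,0],[0,0,0,0,0,0]]]' 0.8 70 >/dev/null
python3 -c "from h import *;to(.4685,.254,.026,104.8)"
```

```text
t 31.5 pos [0.4688 0.2558 0.0293] shift [ 0.07 -0.17  0.33] az -0.0 tilt [ 0.002  0.001 -1.   ] w 4.0 F [ 0.4 -1.2 -0.2] g 0.0 q6 -1.38
t 32.17 pos [0.4686 0.2558 0.0291] shift [ 0.06 -0.17  0.31] az 0.0 tilt [ 0.001  0.001 -1.   ] w 1.25 F [-0.3 -0.5  5. ] g 70.1 q6 -1.38
```

The lid is gripped. I lift it and carry it to the pot.

```bash
python3 -m crank '[[[0,0,-1,0,0,0],[0,0,-1.5,0,0,0],[0,0,-2,0,0,0],[0,0,-2,0,0,0],[0,0,-2,0,0,0],[0,0,-1.5,0,0,0],[0,0,0,0,0,0],[0,0,0,0,0,0]]]'
python3 -m crank '[[[-0.5,-1.5,0,0,0,0],[-0.7,-2.2,0,0,0,0],[-0.7,-2.5,0,0,0,0],[-0.7,-2.5,0,0,0,0],[-0.7,-2.5,0,0,0,0],[-0.7,-2.5,0,0,0,0],[-0.7,-2.5,0,0,0,0],[-0.7,-2.5,0,0,0,0]]]'
python3 -m crank '[[[-0.8,-2.5,0,0,0,0],[-0.7,-1.8,0,0,0,0],[0,-1,0,0,0,0.1],[0,0,0,0,0,0.1],[0,0,0,0,0,0.1],[0,0,0,0,0,0],[0,0,0,0,0,0],[0,0,0,0,0,0]]]'
python3 - <<'E'
from h import *
to(.600,.0415,.09,87.5)
m=camera_model('wrist')
T=read_camera('top');S=read_camera('side')
cv2.imwrite('pics/c8.png',np.hstack([cv2.resize(T[150:300,200:400],(400,300),interpolation=2),cv2.resize(S[130:280,230:430],(400,300),interpolation=2)]))
E
```

```text
time: 32.83
tool_pos: [0.4682, 0.2555, 0.1288]
tcp_rot: [-0.404, 3.114, 0.001]
wrist_force: [-0.5, 0.9, -2.9]
width: 0.148
grip_force: 69.1
time: 33.5
tool_pos: [0.5666, 0.0871, 0.1257]
tcp_rot: [0.404, -3.111, -0.0]
wrist_force: [1.2, 0.9, -2.2]
width: 0.148
grip_force: 69.1
time: 34.17
tool_pos: [0.5949, 0.0411, 0.1269]
tcp_rot: [-0.061, -3.139, 0.0]
wrist_force: [0.3, -0.4, -2.0]
width: 0.148
grip_force: 69.1
t 34.17 pos [0.5949 0.0411 0.1269] shift [-0.51  0.06  3.69] az 0.005 tilt [-0.002 -0.    -1.   ] w 1.26 F [ 0.3 -0.4 -2. ] g 69.1 q6 -1.5
```

View pics/c8.png

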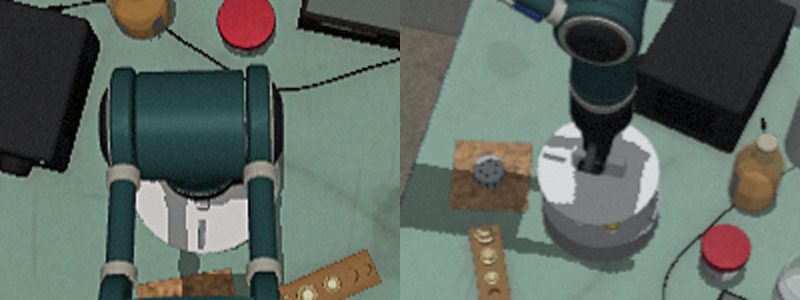

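The lid is held level with its pointer towards the robot. I refine the pot centre from the stored top images before lowering.

Run:
```python
from h import *
from scipy.optimize import least_squares
def fit(im,n,c,z,R,lo,hi,m=None):
    a=rect(im,n,c,z,m=m,px=800).astype(float);s=.2/800
    # greenness step: background G-R high, pot/lid ~0
    g=cv2.GaussianBlur(a[...,1]-a[...,2],(0,0),4);P=[]
    for t in np.radians(np.arange(lo,hi,2)):
        r=np.arange(R-.008,R+.008,.00025);x=400+np.cos(t)*r/s;y=400+np.sin(t)*r/s
        v=cv2.remap(g.astype(np.float32),x[None].astype(np.float32),y[None].astype(np.float32),1)[0]
        k=np.gradient(v).argmax();
        if np.gradient(v).max()>.4:P.append((c[0]-np.sin(t)*r[k],c[1]-np.cos(t)*r[k]))
    P=np.array(P);f=least_squares(lambda q:np.hypot(P[:,0]-q[0],P[:,1]-q[1])-R,c,loss='soft_l1',f_scale=.001)
    return f.x.round(4),len(P),np.abs(f.fun).mean().round(5)
T=cv2.imread('pics/top0.png');S=cv2.imread('pics/side0.png')
# image angles: 0=right(-y), 90=down(-x); far from nadir = up/left
print('pot top',fit(T,'top',(.6,.0415),.05,.08,150,330))
print('lid top',fit(T,'top',(.4685,.254),.018,.08,90,270),fit(T,'top',(.4685,.254),.018,.08,0,360))
print('lid side',fit(S,'side',(.4685,.254),.018,.08,90,270))
print('pot side',fit(S,'side',(.6,.0415),.05,.08,90,270))
```

```text
pot top (array([0.6011, 0.0425]), 90, np.float64(0.00032))
lid top (array([0.468 , 0.2556]), 90, np.float64(0.0003)) (array([0.468 , 0.2557]), 180, np.float64(0.00035))
lid side (array([0.4685, 0.2542]), 87, np.float64(0.00048))
pot side (array([0.6011, 0.0408]), 90, np.float64(0.00074))
```

```bash
python3 -m crank '[[[-0.5,0.1,0.5,0,0,0],[0,0,1,0,0,0],[0,0,1,0,0,0],[0,0,0.8,0,0,0],[0,0,0.5,0,0,0],[0,0,0,0,0,0],[0,0,0,0,0,0]]]' >/dev/null
python3 -c "from h import *;to(.6015,.042,.0751,87.5)"
```

```text
t 34.85 pos [0.6004 0.0418 0.0893] shift [-0.11  0.03  1.42] az 0.002 tilt [-0.002 -0.    -1.   ] w 1.28 F [ 0.5 -0.9 -2.9] g 69.1 q6 -1.5
```

```bash
python3 -m crank '[[[-0.1,0,0.4,0,0,0],[0,0,0.3,0,0,0],[0,0,0.2,0,0,0],[0,0,0.2,0,0,0],[0,0,0.1,0,0,0],[0,0,0,0,0,0],[0,0,0,0,0,0]]]'
python3 -c "from h import *;to(.6015,.042,.0751,87.5)"
```

```text
time: 35.43
tool_pos: [0.602, 0.0417, 0.0783]
tcp_rot: [-0.066, -3.141, -0.0]
wrist_force: [-0.1, -0.6, -2.0]
width: 0.15
grip_force: 69.1
t 35.43 pos [0.602  0.0417 0.0783] shift [0.05 0.03 0.32] az 0.002 tilt [-0.  0. -1.] w 1.28 F [-0.1 -0.6 -2. ] g 69.1 q6 -1.5
```

```bash
python3 -m crank '[[[0,0,0.1,0,0,0],[0,0,0.1,0,0,0],[0,0,0.1,0,0,0],[0,0,0.05,0,0,0],[0,0,0,0,0,0],[0,0,0,0,0,0],[0,0,0,0,0,0]]]'
python3 -c "from h import *;to(.6015,.042,.0751,87.5)"
```

```text
time: 36.02
tool_pos: [0.6021, 0.0418, 0.0751]
tcp_rot: [0.066, 3.141, 0.0]
wrist_force: [-1.6, -0.3, 0.5]
width: 0.151
grip_force: 69.6
t 36.02 pos [0.6021 0.0418 0.0751] shift [0.06 0.02 0.  ] az 0.002 tilt [ 0. -0. -1.] w 1.29 F [-1.6 -0.3  0.5] g 69.6 q6 -1.5
```

The lid is riding on the rim: vertical force rose by 2.5 N at the expected height. I turn it towards the notch.

```bash
python3 -m crank '[[[0,0,0,0,0,0],[0,0,0,0,0,0],[0,0,0,0,0,-0.04],[0,0,0,0,0,-0.04],[0,0,0,0,0,-0.04],[0,0,0,0,0,-0.04],[0,0,0,0,0,-0.04],[0,0,0,0,0,0]]]'
python3 -c "from h import *;to(.6015,.042,.0751,117.5)"
python3 -m crank '[[[0,0,0,0,0,-0.04],[0,0,0,0,0,-0.04],[0,0,0,0,0,-0.04],[0,0,0,0,0,-0.04],[0,0,0,0,0,0],[0,0,0,0,0,0]]]'
python3 -c "from h import *;to(.6015,.042,.0751,117.5)"
```

```text
time: 36.68
tool_pos: [0.6027, 0.0418, 0.0751]
tcp_rot: [-0.25, 3.13, -0.0]
wrist_force: [-0.9, 0.4, 0.8]
width: 0.145
grip_force: 69.6
t 36.68 pos [0.6027 0.0418 0.0751] shift [0.12 0.04 0.  ] az -0.321 tilt [ 0.001  0.    -1.   ] w 1.24 F [-0.9  0.4  0.8] g 69.6 q6 -1.7
time: 37.18
tool_pos: [0.6026, 0.0418, 0.0751]
tcp_rot: [-0.495, 3.101, -0.0]
wrist_force: [0.8, 0.1, 2.1]
width: 0.147
grip_force: 69.6
t 37.18 pos [0.6026 0.0418 0.0751] shift [0.1  0.06 0.  ] az -0.163 tilt [ 0.001 -0.    -1.   ] w 1.26 F [0.8 0.1 2.1] g 69.6 q6 -1.86
```

```bash
python3 -m crank '[[[0,0,0.05,0,0,-0.03],[0,0,0.05,0,0,-0.03],[0,0,0,0,0,-0.03],[0,0,0,0,0,-0.03],[0,0,0,0,0,-0.02],[0,0,0,0,0,-0.02],[0,0,0,0,0,0],[0,0,0,0,0,0]]]'
python3 -c "from h import *;to(.6015,.042,.0751,117.5)"
```

```text
time: 37.85
tool_pos: [0.601, 0.0417, 0.0728]
tcp_rot: [0.742, -3.05, -0.001]
wrist_force: [-0.1, 0.2, -2.3]
width: 0.149
grip_force: 69.1
t 37.85 pos [0.601  0.0417 0.0728] shift [-0.06  0.   -0.23] az -0.002 tilt [-0.002 -0.    -1.   ] w 1.27 F [-0.1  0.2 -2.3] g 69.1 q6 -2.02
```

The lid has sunk below riding height and its weight is back on the gripper, so the keys are entering the notches. I lower it home and release.

```bash
python3 -m crank '[[[0,0,0.1,0,0,0],[0,0,0.1,0,0,0],[0,0,0.1,0,0,0],[0,0,0.1,0,0,0],[0,0,0.1,0,0,0],[0,0,0,0,0,0],[0,0,0,0,0,0]]]'
python3 -m crank '[[[0,0,0,0,0,0],[0,0,0,0,0,0],[0,0,0,0,0,0],[0,0,0,0,0,0],[0,0,0,0,0,0]]]' 3.2
python3 -m crank '[[[0,0,-1,0,0,0],[0,0,-2,0,0,0],[0,0,-3,0,0,0],[0,0,-4,0,0,0],[0,0,-4,0,0,0],[4,0,0,0,0,0],[4,0,0,0,0,0],[4,0,0,0,0,0]]]' 5
python3 -m crank '[[[4,2,0,0,0,0],[0,0,0,0,0,0],[0,0,0,0,0,0],[0,0,0,0,0,0],[0,0,0,0,0,0]]]'
python3 - <<'E'
from h import *
T=read_camera('top');S=read_camera('side')
m=camera_model('wrist');im=read_camera('wrist')
cv2.imwrite('pics/c9.png',np.vstack([np.hstack([cv2.resize(T[180:360,240:440],(400,300),interpolation=2),cv2.resize(S[170:290,260:420],(400,300),interpolation=2)]),np.hstack([cv2.resize(im,(400,300)),cv2.resize(rect(im,'wrist',(.6011,.042),.056,m=m),(400,300))])]))
E
```

```text
time: 38.43
tool_pos: [0.6019, 0.0418, 0.0687]
tcp_rot: [0.744, -3.052, -0.0]
wrist_force: [-0.2, 0.1, -1.6]
width: 0.152
grip_force: 69.1
time: 38.85
tool_pos: [0.6024, 0.0418, 0.0692]
tcp_rot: [-0.744, 3.051, -0.0]
wrist_force: [0.3, -0.2, -0.5]
width: 0.372
grip_force: 0.0
time: 39.52
tool_pos: [0.4954, -0.0138, 0.211]
tcp_rot: [-0.745, 3.049, -0.002]
wrist_force: [-0.6, -0.6, 0.7]
width: 0.58
grip_force: 0.0
time: 39.93
tool_pos: [0.4556, -0.014, 0.2101]
tcp_rot: [-0.744, 3.05, -0.001]
wrist_force: [0.4, 0.2, -0.1]
width: 0.583
grip_force: 0.0
```

View pics/c9.png

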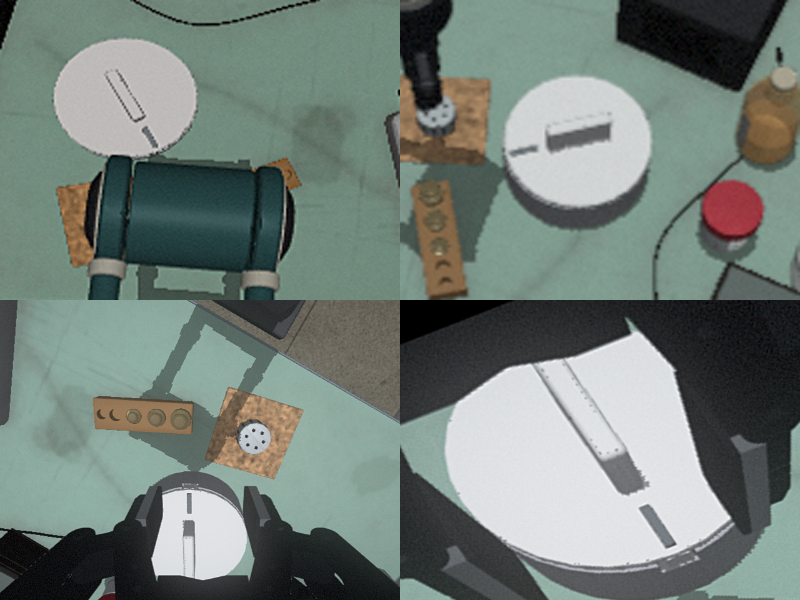

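The key shows in the notch and the flange looks flush. A numerical height check follows before I hand in.

Run:
```python
from h import *
from scipy.optimize import least_squares
T=read_camera('top');S=read_camera('side')
def edge(im,n,c,z,lo,hi):
    a=rect(im,n,c,z,px=800).astype(float);s=.2/800
    g=cv2.GaussianBlur(a[...,1]-a[...,2],(0,0),4).astype(np.float32);P=[]
    for t in np.radians(np.arange(lo,hi,2)):
        r=np.arange(.07,.09,.00025)
        v=cv2.remap(g,(400+np.cos(t)*r/s)[None].astype(np.float32),(400+np.sin(t)*r/s)[None].astype(np.float32),1)[0]
        k=np.gradient(v).argmax()
        if np.gradient(v).max()>.4:P.append((c[0]-np.sin(t)*r[k],c[1]-np.cos(t)*r[k]))
    P=np.array(P);f=least_squares(lambda q:np.hypot(P[:,0]-q[0],P[:,1]-q[1])-q[2],[*c,.08],loss='soft_l1',f_scale=.001)
    return f.x.round(4)
for z in(.056,.064):print(z,edge(T,'top',(.6011,.042),z,150,330),edge(S,'side',(.6011,.042),z,150,290))
print(read_state()['time'])
```

```text
0.056 [0.602  0.0431 0.0795] [0.6022 0.0397 0.0808]
0.064 [0.6012 0.0428 0.079 ] [0.603  0.0358 0.08  ]
40.1833
```

At z = .056 both cameras agree with the home height; the riding height of .064 does not fit. I hand in.

```bash
python3 -c "
from workcell import *
print(finish_job())"
```

```text
the job is handed in; nothing more can be done
None
```

I handed the job in at about 40 s of the 210 s limit: the cartridge is on the mat, the four vials I found are on the pot floor (one on its side, after being knocked over mid-run), and the lid is closed with everything released. I did not check under the microscope stage, which neither fixed camera shows, so a fifth vial there would have been missed. The hand-in gave no verdict.

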